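# Pull a signal module from its sprung socket and hold it in the corner of the check plate

## Task

Pull the black signal module straight up out of its spring-detent socket, stand it upright on its tongue on the aluminium check plate, and press it into the inner corner of the two dark steel stops, its broad side flat against the long stop and its narrow side flat against the short stop. Press firmly (several newtons on each stop) but do not ram it, leave the jar, the pipe union and the wrench where they are, and finish while still holding the module with the fingers and pressing it against both stops.

Things in the scene. Friction and masses are not known exactly. Their poses are not given: they have to be found in the camera images.
- module: black plug-in module, 0.09-0.17 kg. Body 46 (x) x 28 (y) x 56 mm high; below it the tongue it stands on, 34 (x) x 18 (y) x 22 mm, with brass strips; 78 mm high in all. Beads 2 mm proud cross the tongue's two x ends. Origin: centre of the tongue's underside, z up. Upper 40 mm free for gripping, across 28 mm (y) or 46 mm (x). Half a turn about z makes no difference to the job.
- socket: grey plastic socket fixed to the bench, 67 x 44 mm, 30 mm high, foot flange 78 x 64 x 6 mm; turned up to 0.6 rad about z. Origin: on the bench, below the pocket's centre; x, y parallel to the plugged module's. At the start the module's body sits on the rim, its origin 8 mm above the bench.
- plate: aluminium check plate fixed to the bench, 150 (x) x 130 (y) x 8 mm thick; it lies up to 0.5 rad turned about z. Origin: centre of its underside. It carries the two stops. The socket and the plate may each be on the robot's left or right.
- long_stop: dark steel bar fixed on the plate, 95 mm long along the plate's x, 12 mm thick, 40 mm high above the plate. Origin: the inner corner, on the plate's top face. Its contact face is the plane y = 0 of this frame and looks to -y; the bar runs from the origin to x = -95 mm.
- short_stop: dark steel bar fixed on the plate, 62 mm long along the plate's y, 12 mm thick, 40 mm high above the plate. Origin: the inner corner, on the plate's top face. Its contact face is the plane x = 0 of this frame and looks to -x; the bar runs from y = -52 to y = +10 mm.
- corner (a point): the inner corner where the two stops' contact faces meet, on the plate's top face, 50 mm in x and 40 mm in y from the plate's centre; its axes are the plate's. The seated module's origin lies at x = -23, y = -14, z = 0 mm from here, with the module's x axis parallel to the plate's x.
- jar: bystander: small amber jar, 42 mm across, 75 mm high, standing between socket and plate; origin at the centre of its underside
- union: bystander: steel pipe union, 38 mm across, 48 mm high, standing between socket and plate; origin at the centre of its underside
- wrench: bystander: small steel wrench, 130 mm long, lying along x between socket and plate, near the robot; origin at the centre of its underside
- pocket (a point): mouth of the socket's pocket, at rim height, 30 mm above the bench. The tongue sits 22 mm deep in it with about 1 mm play. Two sprung brass noses hidden in the pocket's x ends bear on the beads: the module comes out straight up, with a pull of about 5 to 12 N over the first 10 mm, and is clear after 22 mm.
Mind the look-alikes: they are no part of the job. Leave any pink or red look-alike of the module alone.

How it is judged (in metres and radians):
On the way:
1. the module is out of its socket, at least 10 mm clear of the rim (z of module in the frame of socket above 0.04 m), for 0.2 s.
At the end, for the whole second after the job is handed in: the module stands upright (within 5 degrees) on the check plate, its underside within 4 mm of the plate, its broad side along the long stop (within 4 degrees), pressed with more than 2 N and less than 40 N against each of the two stops, still, with the fingers on it, through the last second (contact force between module and long_stop between 2 and 40 N and contact force between module and short_stop between 2 and 40 N and contact force between the fingers and module above 1 N and x of module in the frame of corner between -0.028 and -0.018 m and y of module in the frame of corner between -0.019 and -0.009 m and z of module in the frame of corner below 0.004 m and angle between the x axis of module and the x axis of plate, either way round below 0.07 rad and angle between module's own z axis and vertical below 0.09 rad and linear speed of module below 0.02 m/s); the arm keeps its last pose, push and grip.
It fails at once if the module is rammed against a stop with more than 60 N (contact force between module and long_stop above 60 N or contact force between module and short_stop above 60 N).
It fails at once if the jar, the pipe union or the wrench is moved more than 30 mm (distance of any of jar, union, wrench from where it was at the start of the episode above 0.03 m).
It also fails if it takes over 54 s, if anything falls off the work surface, if the arm or the gripper's body presses on something with over 40 N, if the wrist force passes 120 N, or if a joint passes its speed limit or range.

## Robot

A 6-joint arm with a two-finger parallel gripper is mounted at the origin on the work surface. World frame = base frame: x ahead of the robot, y to its left, z up, the work surface at z = 0. Lengths are in mm, angles in degrees, forces in N, time in s.
With the tool pointing down it reaches from about 375 to 925 mm from the base axis. Payload 5.7 kg.
Tool frame: the origin (TCP) lies on the centre line of the jaws, within the pads' length; the fingertips stand 19 mm ahead of it and the grasp point (between the pads) is the TCP; z points along the fingers, y is the line along which they close (so a half turn about z gives the same grasp; the last joint's range is limited). The gripper opens to 85 mm and grips with 20 to 120 N. Pads are 22 mm wide; open, the fingers measure 114 mm over their backs; the gripper's body (76 mm by 85 mm) begins 54 mm behind the grasp point. The pads swing forward as they close: fully open they stand 13 mm farther back than shut.
Start: joints at [-83.027, 20.558, 86.54, -0, 72.909, -6.595], TCP at [140.742, -583.227, 223.867] pointing down, gripper open.
Joint ranges: [-170.27, 170.27], [-57.76, 135], [12.27, 136.19], [-55.21, 235.2], [11.17, 155.16], [-170.74, 170.74]. Speed limits (degrees/s): [136.94, 136.94, 180, 180, 180, 180].

## Interface

Orientations are given as a 3x3 rotation matrix whose columns are the frame's x, y, z axes.
In Python, from station import read_state, read_camera, calibration, robot gives the robot as it stands.
- The arm moves only by the tool send_rows, never from a script. Its argument "series" is a list of rows, each a list of 7 numbers: the finger opening in mm, from 0 to 85.4, then the shift along the world's x, y, z in mm, then the turn, a rotation vector about the world's x, y, z in degrees. A call has 1 to 10 rows; each row is the pose to reach, as a shift and turn from the pose commanded when the call began; what a row does not reach only later rows make up. A row lasts 1/8 s, in which the tool goes at most 62.5 mm and 10.7 degrees, less where a joint would pass 70% of its speed; a pose out of reach is approached as far as the arm can. A call with a gripper value outside its range is refused whole. The fingers move at their own pace and stop on an object; "grip_force" is the grip in N (left out, the last holds). Time passes only in rows, so rows that repeat a pose let the fingers close. It gives the time, the measured TCP pose, the force, the opening and the grip force at its end, in the units of the state.
- read_state(): the state, without advancing time (a new reading comes with each control period).
- read_camera(name): name is "side" or "top"; returns the picture (384x512x3 uint8, red, green, blue); there is no depth.
- calibration(name): a dict with "mtx" (3x3 intrinsics, pixels), "origin" and "rotation" of the camera in the world. Camera axes: x right, y down, z forward; pixel columns grow to the right and rows downward; lengths in mm; the calibration is good to about 2 mm. A picture is of the moment at which its call begins. calibration takes no time and is no camera call.
- robot.hand_in(): hands the job in; it is judged then, once.
The state is a dict: "t": time; "joints": joint angles; "joint_vel": joint speeds; "joint_torque": joint torques, N m; "eef_pos": TCP position; "tool_rot": TCP orientation; "ft_force": force on the tool from outside, world axes, zero at the start; "ft_torque": the same for the moment, N m; "finger_gap": finger opening in mm; "grasp_force": force on a finger pad.
Only numpy, scipy, OpenCV 4.12 (cv2) and the standard library are available. Lean on these libraries where they do the work, as an engineer would, in place of code of your own. Each camera call takes 0.05 s, during which the arm holds its last target. There are 200 camera calls.

## Working session

There is one attempt and no reset: what is moved stays moved. The work goes in short steps, Python scripts to look and compute and a tool call to move; the robot and the scene stay as the last step left them, time stands still between calls to the robot, and variables do not carry over. Pictures are saved under pics/ and viewed, at most 10 in all, crops included, and the job is handed in when it is done.

Besides the shell and the picture viewer there is one more tool, called after "Request:" as a command line: name --pt "numbers of a row" for each row, then --argument value for the rest. send_rows: Moves the arm, as the interface text tells. Its arguments: {"type":"object","properties":{"series":{"type":"array","items":{"type":"array","items":{"type":"number"}}},"grip_force":{"type":"number"}},"required":["series"]}

```bash
mkdir -p pics
python3 - <<'E'
from station import *
import cv2
for n in("top","side"):
    im=read_camera(n); cv2.imwrite(f"pics/{n}0.png",im[:,:,::-1]); c=calibration(n); print(n,c)
s=read_state(); print(s['t'],s['eef_pos'],s['tool_rot'],s['ft_force'])
E
```

```text
top {'mtx': array([[362.42334639,   0.        , 260.1399959 ],
       [  0.        , 362.42334639, 184.50627447],
       [  0.        ,   0.        ,   1.        ]]), 'origin': array([419.63877368,  22.87645852, 836.55439256]), 'rotation': array([[ 0.01969661, -0.97892711,  0.20325786],
       [-0.99980019, -0.01859172,  0.00734403],
       [-0.00341035, -0.2033619 , -0.9790977 ]])}
side {'mtx': array([[468.2977541 ,   0.        , 254.40514487],
       [  0.        , 468.2977541 , 182.8698923 ],
       [  0.        ,   0.        ,   1.        ]]), 'origin': array([ 89.74015073, 791.38135376, 703.77197202]), 'rotation': array([[-0.84477789, -0.3095094 ,  0.43652519],
       [-0.53505543,  0.50094368, -0.68027283],
       [-0.0081237 , -0.80824462, -0.58879083]])}
0.1 [ 140.66017024 -582.60864727  223.11525424] [[ 9.72089786e-01  2.34609033e-01 -2.23759453e-04]
 [ 2.34609065e-01 -9.72088275e-01  1.72374626e-03]
 [ 1.86892503e-04 -1.72813213e-03 -9.99998489e-01]] [ 0.2362624  -1.09323012 -0.84837506]
```

View pics/top0.png

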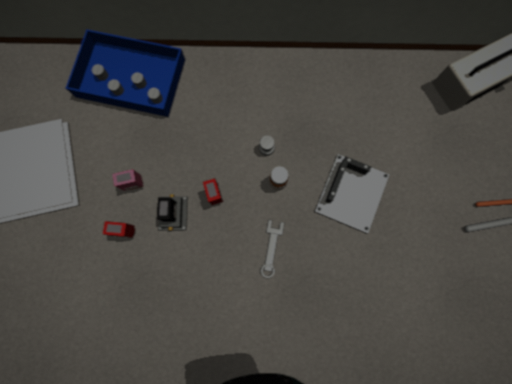

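View pics/side0.png

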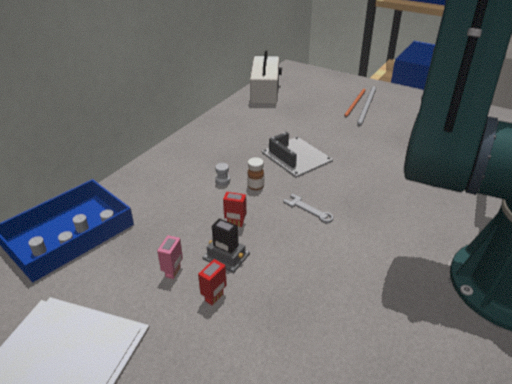

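The top view shows the black module and socket at about (167,210), the plate at about (353,193) with its long stop on the left side and short stop at the top, and the jar, union and wrench between them. I'll enlarge both places.

Run:
```python
import cv2,numpy as np
t=cv2.imread("pics/top0.png");s=cv2.imread("pics/side0.png")
def c(im,x,y,w,h,k): return cv2.resize(im[y:y+h,x:x+w],None,fx=k,fy=k,interpolation=cv2.INTER_CUBIC)
g=lambda im:(255*(im/255.)**.55).astype(np.uint8)
a=np.vstack([np.hstack([c(t,145,185,50,50,8),c(t,312,150,80,80,5)[:400,:400]]),])
cv2.imwrite("pics/a.png",g(a))
b=np.hstack([c(s,195,210,60,60,6),c(s,255,125,85,60,5)[:300]][:1]+[cv2.copyMakeBorder(c(s,255,125,85,60,5),0,60,0,0,0)])
cv2.imwrite("pics/b.png",g(b))
```

```text
(no output)
```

View pics/a.png

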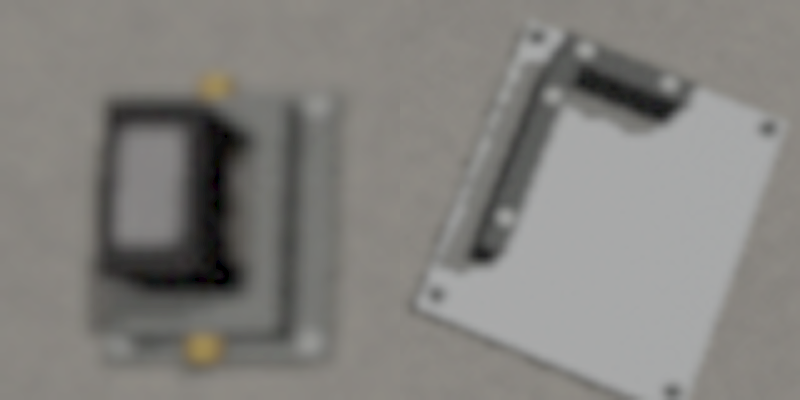

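View pics/b.png

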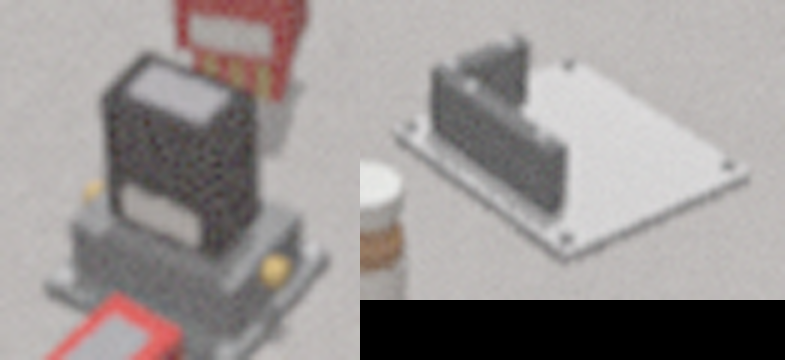

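The crops show the module's grey top label at about crop (151,184), i.e. full-frame (163.5,207.5), with brass pins at its x ends. The plate's four screws are at about crop (537,37), (768,127), (435,294) and (672,391). Next I'll measure these by casting rays.

```bash
cat > h.py <<'E'
import numpy as np,cv2
from station import *
def ray(n,p,z):
    c=calibration(n);d=c['rotation']@np.linalg.solve(c['mtx'],[p[0],p[1],1.]);o=c['origin']
    return o+d*(z-o[2])/d[2]
def proj(n,P):
    c=calibration(n);q=c['mtx']@(c['rotation'].T@(np.array(P,float)-c['origin']));return q[:2]/q[2]
E
python3 - <<'E'
from h import *
T=lambda u,v:((u+.5)/8-.5+145,(v+.5)/8-.5+185)
P=lambda u,v:((u-400+.5)/5-.5+312,(v+.5)/5-.5+150)
S=lambda u,v:((u+.5)/6-.5+195,(v+.5)/6-.5+210)
Q=lambda u,v:((u-360+.5)/5-.5+255,(v+.5)/5-.5+125)
r=lambda a:np.round(a,1)
L=[(118,120),(190,122),(182,248),(112,245)]
w=[ray("top",T(*p),86) for p in L];print("label top",r(w),r(np.mean(w,0)))
B=[(108,102),(207,106),(201,278),(100,272)]
w=[ray("top",T(*p),86) for p in B];print("body top",r(w),r(np.mean(w,0)))
L=[(149,66),(229,98),(206,125),(127,90)]
w=[ray("side",S(*p),86) for p in L];print("label side",r(w),r(np.mean(w,0)))
B=[(152,52),(258,93),(210,128),(105,88)]
w=[ray("side",S(*p),86) for p in B];print("body side",r(w),r(np.mean(w,0)))
w=[ray("top",T(*p),14) for p in[(215,87),(202,347)]];print("pins",r(w),np.degrees(np.arctan2(*(w[0]-w[1])[[1,0]])))
w=[ray("top",T(*p),6) for p in[(317,106),(310,342),(118,345)]];print("flange screws",r(w))
c=[(537,37),(768,127),(672,391),(435,294)]
w=[ray("top",P(*p),8) for p in c];print("screws",r(w),r(np.mean(w,0)))
print([np.degrees(np.arctan2(*(w[i]-w[j])[[1,0]])) for i,j in((0,3),(1,2),(0,1),(3,2))],[np.linalg.norm(w[i]-w[j]) for i,j in((0,3),(1,2),(0,1),(3,2))])
c=[(412,126),(569,65),(728,165),(566,239)]
w=[ray("side",Q(*p),8) for p in c];print("screws side",r(w),r(np.mean(w,0)))
print([np.degrees(np.arctan2(*(w[i]-w[j])[[1,0]])) for i,j in((1,2),(0,3),(0,1),(3,2))])
# subpixel label by mask
for n,x,y,W,H in(("top",155,195,18,24),("side",212,218,24,16)):
    im=read_camera(n)[y:y+H,x:x+W].astype(int);g=im.mean(2)
    m=((g>(g.min()+g.max())/2)).astype(np.uint8)
    k,l,st,ce=cv2.connectedComponentsWithStats(m)
    for i in range(1,k):
        if st[i,4]>10: print(n,st[i],r(ray(n,ce[i]+[x,y],86)))
E
```

```text
label top [[539.2 239.5  86. ]
 [539.  220.5  86. ]
 [505.8 220.3  86. ]
 [506.3 238.5  86. ]] [522.6 229.7  86. ]
body top [[543.9 242.5  86. ]
 [543.3 216.4  86. ]
 [498.1 214.8  86. ]
 [499.2 241.1  86. ]] [521.1 228.7  86. ]
label side [[538.7 224.   86. ]
 [506.6 223.2  86. ]
 [505.4 238.2  86. ]
 [537.7 237.8  86. ]] [522.1 230.8  86. ]
body side [[542.  217.6  86. ]
 [499.8 216.1  86. ]
 [503.5 238.7  86. ]
 [544.6 240.9  86. ]] [522.5 228.3  86. ]
pins [[560.8 233.   14. ]
 [486.1 231.5  14. ]] 1.1579102005593767
flange screws [[557.1 205.    6. ]
 [488.8 202.7   6. ]
 [486.9 257.6   6. ]]
screws [[ 661.8 -156.5    8. ]
 [ 620.  -263.7    8. ]
 [ 495.6 -213.8    8. ]
 [ 538.  -106.6    8. ]] [ 578.8 -185.1    8. ]
[np.float64(-21.97306288581474), np.float64(-21.843769631821985), np.float64(68.6898976096585), np.float64(68.40799230601745)] [np.float64(133.4401802552808), np.float64(134.0044602753716), np.float64(115.0242950460178), np.float64(115.32153882566242)]
screws side [[ 664.3 -160.6    8. ]
 [ 621.3 -265.3    8. ]
 [ 497.3 -216.5    8. ]
 [ 538.7 -108.1    8. ]] [ 580.4 -187.6    8. ]
[np.float64(-21.483104275325346), np.float64(-22.66915182644123), np.float64(67.65894090583944), np.float64(69.08259931395949)]
top [ 0  0 18 24 98] [534.8 239.   86. ]
top [  4   6   9  15 126] [521.5 230.2  86. ]
side [  0   0  21  12 139] [529.4 227.7  86. ]
```

Request:
send_rows --pt "60 45 54 10 0 0 -2" --pt "60 90 108 20 0 0 -4" --pt "60 135 162 30 0 0 -6" --pt "60 180 216 30 0 0 -8" --pt "60 225 270 30 0 0 -10" --pt "60 270 325 30 0 0 -12" --pt "60 315 380 30 0 0 -12" --pt "60 360 430 30 0 0 -12" --pt "60 360 430 30 0 0 -12" --pt "60 360 430 30 0 0 -12"

```text
t: 1.45
eef_pos: [503.0, -149.7, 253.8]
tool_rot: [[0.999, 0.033, 0.001], [0.033, -0.999, 0.001], [0.001, -0.001, -1.0]]
ft_force: [0.1, -0.9, 0.9]
finger_gap: 60.0
grasp_force: 0.0
```

Request:
send_rows --pt "60 0 60 0 0 0 0" --pt "60 4 120 0 0 0 0" --pt "60 8 180 0 0 0 0" --pt "60 12 240 0 0 0 0" --pt "60 16 300 -15 0 0 0" --pt "60 21 350 -30 0 0 0" --pt "60 21 382 -60 0 0 0" --pt "60 21 382 -90 0 0 0" --pt "60 21 382 -100 0 0 0" --pt "60 21 382 -100 0 0 0"

```text
t: 2.7
eef_pos: [521.5, 227.7, 153.6]
tool_rot: [[1.0, 0.026, -0.001], [0.026, -1.0, -0.001], [-0.001, 0.001, -1.0]]
ft_force: [-0.6, 0.1, 0.2]
finger_gap: 60.3
grasp_force: 0.0
```

Request:
send_rows --pt "60 0 1 -25 0 0 0" --pt "60 0 1 -50 0 0 0" --pt "60 0 1 -70 0 0 0" --pt "60 0 1 -82 0 0 0" --pt "60 0 1 -82 0 0 0" --pt "60 0 1 -82 0 0 0"

```text
t: 3.45
eef_pos: [522.7, 229.8, 72.9]
tool_rot: [[1.0, 0.027, 0.002], [0.027, -1.0, 0.001], [0.002, -0.001, -1.0]]
ft_force: [-0.3, 0.5, 1.0]
finger_gap: 60.2
grasp_force: 0.0
```

Run:
```python
from h import *
o=[]
for n,x,y in(("top",125,165),("side",180,190)):
    im=read_camera(n)[y:y+80,x:x+80,::-1]; o.append(cv2.resize((255*(im/255.)**.55).astype(np.uint8),None,fx=5,fy=5,interpolation=cv2.INTER_CUBIC))
cv2.imwrite("pics/g.png",np.hstack(o)); s=read_state();print(s['eef_pos'],s['ft_force'])
```

```text
[522.52733943 229.95513552  72.85372629] [-0.0792294  -0.80840513  0.46708047]
```

View pics/g.png

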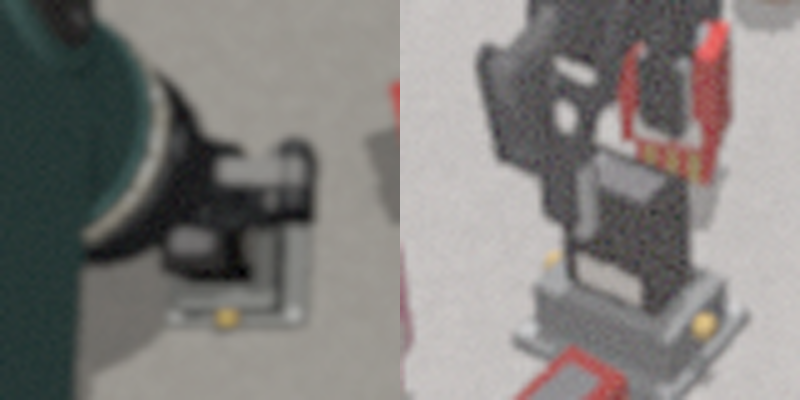

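The fingers straddle the module: in the side crop one pad sits at about (590,200) and the other at about (665,95), with the module between them. Closing.

Request:
send_rows --pt "20 0 0 0 0 0 0" --pt "20 0 0 0 0 0 0" --pt "20 0 0 0 0 0 0" --pt "20 0 0 0 0 0 0" --pt "20 0 0 0 0 0 0" --pt "20 0 0 0 0 0 0" --grip_force 70

```text
t: 4.3
eef_pos: [522.0, 230.0, 72.6]
tool_rot: [[1.0, 0.027, 0.001], [0.027, -1.0, 0.0], [0.001, -0.0, -1.0]]
ft_force: [-1.3, -0.0, 5.6]
finger_gap: 25.3
grasp_force: 68.5
```

Request:
send_rows --pt "20 0 0 3 0 0 0" --pt "20 0 0 7 0 0 0" --pt "20 0 0 12 0 0 0" --pt "20 0 0 18 0 0 0" --pt "20 0 0 26 0 0 0" --pt "20 0 0 40 0 0 0" --pt "20 0 0 60 0 0 0" --pt "20 0 0 75 0 0 0" --pt "20 0 0 75 0 0 0" --pt "20 0 0 75 0 0 0"

```text
t: 5.55
eef_pos: [521.4, 229.7, 146.6]
tool_rot: [[1.0, 0.027, -0.0], [0.027, -1.0, -0.0], [-0.0, 0.0, -1.0]]
ft_force: [-0.4, 0.3, -1.4]
finger_gap: 25.5
grasp_force: 70.7
```

Run:
```python
from h import *
im=read_camera("side")[100:260,150:350,::-1]
cv2.imwrite("pics/l.png",cv2.resize((255*(im/255.)**.55).astype(np.uint8),None,fx=3.7,fy=3.7,interpolation=cv2.INTER_CUBIC)); s=read_state();print(s['eef_pos'],s['ft_force'],s['ft_torque'],s['finger_gap'])
```

```text
[521.14619276 229.58829536 146.27835199] [-0.53612423  0.54091013 -0.79097145] [-0.03132298  0.00911379  0.01864573] 25.47028248742998
```

View pics/l.png

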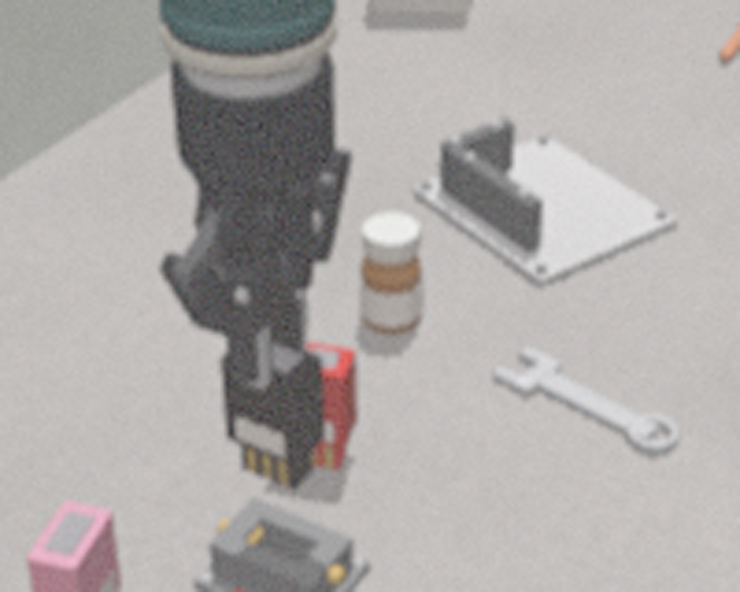

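The module is out and hanging upright, with its brass-striped tongue at about (268,470) in the crop and the socket empty below it. Next I carry it to the plate.

Request:
send_rows --pt "20 0 0 30 0 0 0" --pt "20 0 -20 60 0 0 0" --pt "20 8 -70 60 0 0 -4" --pt "20 16 -120 60 0 0 -8" --pt "20 24 -170 60 0 0 -12" --pt "20 32 -220 60 0 0 -16" --pt "20 40 -270 60 0 0 -20" --pt "20 50 -320 60 0 0 -23.2" --pt "20 60 -370 60 0 0 -23.2" --pt "20 67 -412 60 0 0 -23.2"

```text
t: 6.85
eef_pos: [588.5, -184.1, 205.8]
tool_rot: [[0.929, -0.369, -0.001], [-0.369, -0.929, 0.001], [-0.001, -0.0, -1.0]]
ft_force: [-0.7, -0.2, -1.5]
finger_gap: 25.5
grasp_force: 70.6
```

Request:
send_rows --pt "20 0 0 0 0 0 0" --pt "20 0 0 -25 0 0 0" --pt "20 0 0 -50 0 0 0" --pt "20 0 0 -75 0 0 0" --pt "20 0 0 -95 0 0 0" --pt "20 0 0 -110 0 0 0" --pt "20 0 0 -115 0 0 0" --pt "20 0 0 -115 0 0 0" --pt "20 0 0 -115 0 0 0"

```text
t: 7.98
eef_pos: [589.4, -182.4, 92.7]
tool_rot: [[0.93, -0.369, 0.001], [-0.369, -0.93, -0.0], [0.001, -0.0, -1.0]]
ft_force: [-0.0, -0.8, -1.2]
finger_gap: 25.2
grasp_force: 70.6
```

Run:
```python
from h import *
o=[]
for n,x,y,w,h,k in(("top",310,140,90,90,4.4),("side",240,90,100,100,4)):
    im=read_camera(n)[y:y+h,x:x+w,::-1]; o.append(cv2.resize((255*(im/255.)**.55).astype(np.uint8),(396,396),interpolation=cv2.INTER_CUBIC))
cv2.imwrite("pics/p.png",np.hstack(o)); s=read_state();print(s['t'],s['eef_pos'],s['tool_rot'][:,0],s['ft_force'],s['finger_gap'])
```

```text
8.075 [ 589.30378024 -182.43180511   92.68157788] [ 0.92955617 -0.3686776   0.00146838] [ 0.54578297  0.15410674 -0.61219911] 25.326719968158695
```

View pics/p.png

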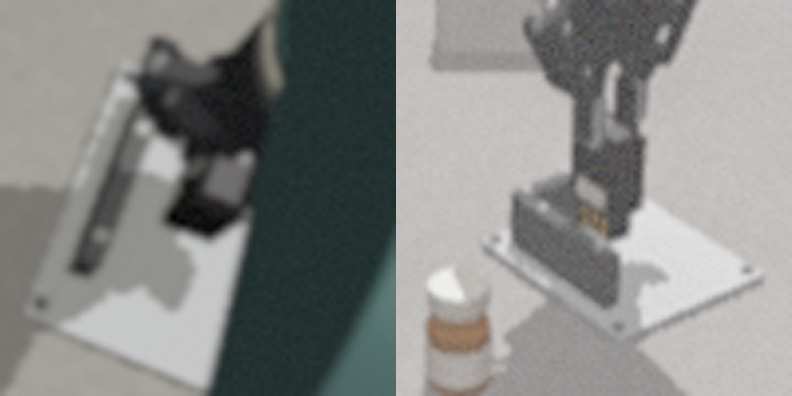

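The module hangs inside the corner, clear of both stops (side crop: tongue at about (595,220), long stop in front of it). I'll lower it to contact.

Request:
send_rows --pt "20 0 0 -6 0 0 0" --pt "20 0 0 -12 0 0 0" --pt "20 0 0 -16 0 0 0" --pt "20 0 0 -18 0 0 0" --pt "20 0 0 -19 0 0 0" --pt "20 0 0 -19 0 0 0"

```text
t: 8.82
eef_pos: [588.9, -182.3, 72.9]
tool_rot: [[0.93, -0.369, 0.0], [-0.369, -0.93, -0.0], [0.0, -0.0, -1.0]]
ft_force: [0.4, 0.4, -1.4]
finger_gap: 25.4
grasp_force: 70.6
```

Request:
send_rows --pt "20 0 0 -0.5 0 0 0" --pt "20 0 0 -1 0 0 0" --pt "20 0 0 -1 0 0 0"

```text
t: 9.2
eef_pos: [589.1, -182.4, 72.6]
tool_rot: [[0.93, -0.369, 0.001], [-0.369, -0.93, -0.0], [0.001, -0.0, -1.0]]
ft_force: [-1.0, 0.2, 5.6]
finger_gap: 25.2
grasp_force: 71.4
```

Request:
send_rows --pt "20 0 0 0.7 0 0 0" --pt "20 1.5 3.7 0.7 0 0 0" --pt "20 3 7.4 0.7 0 0 0" --pt "20 4.4 11.1 0.7 0 0 0" --pt "20 5.2 13 0.7 0 0 0" --pt "20 5.2 13 0.7 0 0 0" --pt "20 5.2 13 0.7 0 0 0"

```text
t: 10.07
eef_pos: [594.1, -169.0, 72.6]
tool_rot: [[0.93, -0.369, 0.0], [-0.369, -0.93, 0.0], [0.0, -0.001, -1.0]]
ft_force: [0.5, -0.1, 1.1]
finger_gap: 25.5
grasp_force: 71.1
```

Request:
send_rows --pt "20 0.4 0.9 0 0 0 0" --pt "20 0.7 1.8 0 0 0 0" --pt "20 1.1 2.7 0 0 0 0" --pt "20 1.1 2.7 0 0 0 0"

```text
t: 10.58
eef_pos: [595.1, -166.6, 72.6]
tool_rot: [[0.93, -0.369, 0.0], [-0.369, -0.93, -0.0], [0.0, 0.0, -1.0]]
ft_force: [-0.9, -2.0, 4.2]
finger_gap: 25.8
grasp_force: 71.1
```

Request:
send_rows --pt "20 0.2 0.5 0.2 0 0 0" --pt "20 0.4 0.9 0.2 0 0 0" --pt "20 0.4 0.9 0.2 0 0 0"

```text
t: 10.95
eef_pos: [595.3, -165.4, 72.6]
tool_rot: [[0.93, -0.369, -0.0], [-0.369, -0.93, 0.0], [-0.0, -0.0, -1.0]]
ft_force: [-0.1, -1.8, 1.0]
finger_gap: 25.4
grasp_force: 71.0
```

Request:
send_rows --pt "20 0.2 0.5 0 0 0 0" --pt "20 0.2 0.5 0 0 0 0" --pt "20 0.2 0.5 0 0 0 0"

```text
t: 11.32
eef_pos: [595.4, -165.2, 72.6]
tool_rot: [[0.93, -0.369, -0.0], [-0.369, -0.93, 0.0], [-0.0, 0.0, -1.0]]
ft_force: [-1.2, -2.4, 0.8]
finger_gap: 25.3
grasp_force: 70.9
```

Request:
send_rows --pt "20 0.2 0.5 0 0 0 0" --pt "20 0.2 0.5 0 0 0 0" --pt "20 0.2 0.5 0 0 0 0"

```text
t: 11.7
eef_pos: [595.5, -165.1, 72.7]
tool_rot: [[0.93, -0.369, -0.001], [-0.369, -0.93, -0.001], [-0.0, 0.001, -1.0]]
ft_force: [-2.3, -4.7, 0.5]
finger_gap: 25.0
grasp_force: 70.9
```

Request:
send_rows --pt "20 -0.1 -0.4 0 0 0 0" --pt "20 3.6 -1.9 0 0 0 0" --pt "20 7.3 -3.3 0 0 0 0" --pt "20 11.0 -4.8 0 0 0 0" --pt "20 14.8 -6.3 0 0 0 0" --pt "20 14.8 -6.3 0 0 0 0" --pt "20 14.8 -6.3 0 0 0 0"

```text
t: 12.58
eef_pos: [608.5, -170.4, 73.3]
tool_rot: [[0.93, -0.368, -0.004], [-0.368, -0.93, 0.001], [-0.004, 0.0, -1.0]]
ft_force: [-7.4, -2.1, 10.5]
finger_gap: 25.0
grasp_force: 72.3
```

Request:
send_rows --pt "20 0.5 -0.2 0 0 0 0" --pt "20 1 -0.4 0 0 0 0" --pt "20 1.5 -0.6 0 0 0 0" --pt "20 1.9 -0.7 0 0 0 0" --pt "20 1.9 -0.7 0 0 0 0"

```text
t: 13.2
eef_pos: [609.6, -170.8, 73.4]
tool_rot: [[0.93, -0.368, -0.005], [-0.368, -0.93, 0.002], [-0.006, 0.0, -1.0]]
ft_force: [-9.9, -1.1, 13.0]
finger_gap: 25.5
grasp_force: 72.5
```

Run:
```python
from h import *
o=[]
for n,x,y,w,h,k in(("top",320,140,60,60,4.4),("side",255,100,70,70,4)):
    im=read_camera(n)[y:y+h,x:x+w,::-1]; o.append(cv2.resize((255*(im/255.)**.5).astype(np.uint8),(396,396),interpolation=cv2.INTER_CUBIC))
cv2.imwrite("pics/q.png",np.hstack(o)); s=read_state();print(s['t'],s['eef_pos'],s['tool_rot'][:,0],s['ft_force'],s['ft_torque'],s['finger_gap'])
```

```text
13.3 [ 609.6368222  -170.7771795    73.40901503] [ 0.92963704 -0.36843342 -0.00563734] [-9.96501698 -1.32823799 13.74249125] [-0.25376739  2.12332054 -0.04357202] 24.977968459212903
```

View pics/q.png

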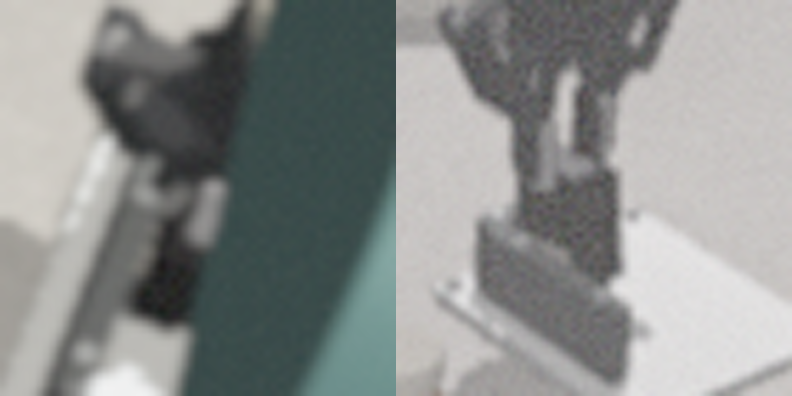

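Run:
```python
from h import *
P=lambda u,v:((u-400+.5)/5-.5+312,(v+.5)/5-.5+150)
c=np.array([579.5,-186.]);a=np.radians(-21.7);ex=np.array([np.cos(a),np.sin(a)]);ey=np.array([-ex[1],ex[0]])
C=c+50*ex+40*ey
for p in[(585,49),(670,83),(553,95),(504,216)]:
    w=ray("top",P(*p),48)[:2]-C; print(p,np.round([w@ex,w@ey],1))
w=np.array([609.6,-170.8])-C;print("tcp",w@ex,w@ey)
```

```text
(585, 49) [ 4.6 -0.3]
(670, 83) [  4.5 -40.9]
(553, 95) [-21.1   5.6]
(504, 216) [-81.2   6.5]
tcp -27.653260307387097 -14.747807518740093
```

Its upward force is rising along with drag and no stop is due yet, so the tongue is digging into the plate. I'll ease back and lift slightly.

Request:
send_rows --pt "20 -1 0.4 0.8 0 0 0" --pt "20 -2 0.6 1.5 0 0 0" --pt "20 -2 0.6 1.5 0 0 0" --pt "20 -2 0.6 1.5 0 0 0"

```text
t: 13.8
eef_pos: [610.0, -170.9, 73.8]
tool_rot: [[0.93, -0.369, -0.001], [-0.369, -0.93, 0.0], [-0.001, 0.0, -1.0]]
ft_force: [-3.7, -4.0, -0.9]
finger_gap: 25.4
grasp_force: 70.8
```

Request:
send_rows --pt "20 0 -0.2 1 0 0 0" --pt "20 0 -0.2 1 0 0 0" --pt "20 0 -0.2 1 0 0 0"

```text
t: 14.18
eef_pos: [610.8, -171.2, 75.3]
tool_rot: [[0.93, -0.369, 0.0], [-0.369, -0.93, 0.0], [0.0, -0.0, -1.0]]
ft_force: [-3.0, -3.0, -3.9]
finger_gap: 25.6
grasp_force: 70.7
```

Request:
send_rows --pt "20 0.5 -0.2 -1 0 0 0" --pt "20 0.9 -0.4 -1 0 0 0" --pt "20 0.9 -0.4 -1 0 0 0" --pt "20 0.9 -0.4 -1 0 0 0"

```text
t: 14.68
eef_pos: [611.7, -171.6, 74.4]
tool_rot: [[0.93, -0.369, 0.001], [-0.369, -0.93, 0.0], [0.0, -0.0, -1.0]]
ft_force: [-2.3, -2.9, -1.0]
finger_gap: 25.6
grasp_force: 71.0
```

Request:
send_rows --pt "20 0.5 -0.2 0 0 0 0" --pt "20 0.9 -0.4 0 0 0 0" --pt "20 0.9 -0.4 0 0 0 0" --pt "20 0.9 -0.4 0 0 0 0"

```text
t: 15.18
eef_pos: [612.4, -172.0, 74.2]
tool_rot: [[0.93, -0.369, 0.0], [-0.369, -0.93, 0.0], [0.0, -0.0, -1.0]]
ft_force: [-2.5, -2.1, -2.2]
finger_gap: 25.4
grasp_force: 70.9
```

Request:
send_rows --pt "20 0.5 -0.2 0 0 0 0" --pt "20 0.9 -0.4 0 0 0 0" --pt "20 0.9 -0.4 0 0 0 0" --pt "20 0.9 -0.4 0 0 0 0"

```text
t: 15.68
eef_pos: [613.3, -172.4, 74.2]
tool_rot: [[0.93, -0.369, 0.0], [-0.369, -0.93, 0.0], [0.0, -0.0, -1.0]]
ft_force: [-1.7, -2.5, -1.5]
finger_gap: 25.3
grasp_force: 70.8
```

Request:
send_rows --pt "20 0.5 -0.2 0 0 0 0" --pt "20 0.9 -0.4 0 0 0 0" --pt "20 0.9 -0.4 0 0 0 0" --pt "20 0.9 -0.4 0 0 0 0"

```text
t: 16.18
eef_pos: [614.3, -172.8, 74.3]
tool_rot: [[0.93, -0.369, 0.0], [-0.369, -0.93, 0.0], [0.0, -0.0, -1.0]]
ft_force: [-1.3, -1.5, -0.9]
finger_gap: 25.1
grasp_force: 70.9
```

Request:
send_rows --pt "20 0.5 -0.2 0 0 0 0" --pt "20 0.9 -0.4 0 0 0 0" --pt "20 0.9 -0.4 0 0 0 0" --pt "20 0.9 -0.4 0 0 0 0"

```text
t: 16.68
eef_pos: [615.2, -173.2, 74.3]
tool_rot: [[0.93, -0.369, 0.0], [-0.369, -0.93, 0.0], [0.0, -0.0, -1.0]]
ft_force: [-1.5, -1.2, -1.4]
finger_gap: 25.0
grasp_force: 70.9
```

Request:
send_rows --pt "20 0.5 -0.2 0 0 0 0" --pt "20 0.9 -0.4 0 0 0 0" --pt "20 0.9 -0.4 0 0 0 0" --pt "20 0.9 -0.4 0 0 0 0"

```text
t: 17.18
eef_pos: [615.7, -173.4, 74.3]
tool_rot: [[0.93, -0.369, -0.0], [-0.369, -0.93, 0.0], [-0.0, -0.0, -1.0]]
ft_force: [-2.5, -0.3, 0.7]
finger_gap: 25.5
grasp_force: 71.1
```

Request:
send_rows --pt "20 0.5 -0.2 0 0 0 0" --pt "20 0.9 -0.4 0 0 0 0" --pt "20 0.9 -0.4 0 0 0 0" --pt "20 0.9 -0.4 0 0 0 0"

```text
t: 17.68
eef_pos: [616.2, -173.7, 74.1]
tool_rot: [[0.93, -0.369, -0.001], [-0.369, -0.93, 0.001], [-0.001, -0.0, -1.0]]
ft_force: [-5.0, 1.8, 1.3]
finger_gap: 25.6
grasp_force: 71.3
```

Request:
send_rows --pt "20 0.5 0.2 0 0 0 0" --pt "20 0.9 0.5 0 0 0 0" --pt "20 1.2 0.5 0 0 0 0" --pt "20 1.2 0.5 0 0 0 0"

```text
t: 18.18
eef_pos: [616.5, -173.6, 74.1]
tool_rot: [[0.93, -0.369, -0.003], [-0.369, -0.93, 0.0], [-0.003, 0.001, -1.0]]
ft_force: [-8.2, 0.7, 2.2]
finger_gap: 25.2
grasp_force: 71.4
```

Request:
send_rows --pt "20 0.3 0.7 0 0 0 0" --pt "20 0.6 1.4 0 0 0 0" --pt "20 0.6 1.4 0 0 0 0" --pt "20 0.6 1.4 0 0 0 0"

```text
t: 18.68
eef_pos: [616.7, -173.3, 74.1]
tool_rot: [[0.93, -0.368, -0.004], [-0.368, -0.93, -0.001], [-0.003, 0.003, -1.0]]
ft_force: [-8.2, -2.9, 3.6]
finger_gap: 25.6
grasp_force: 71.4
```

Run:
```python
from h import *
im=read_camera("side")[105:165,265:345,::-1]
cv2.imwrite("pics/r.png",cv2.resize((255*(im/255.)**.45).astype(np.uint8),(800,600),interpolation=cv2.INTER_CUBIC)); s=read_state();print(s['t'],s['eef_pos'],s['tool_rot'][:,0],s['ft_force'],s['ft_torque'])
# expected verticals: vertical line image at module, upright vs tilted
c=np.array([579.5,-186.]);a=np.radians(-21.7);ex=np.array([np.cos(a),np.sin(a)]);ey=np.array([-ex[1],ex[0]]);C=c+50*ex+40*ey
for t in(0,3,6):   # trailing broad-side edge (x=-46,y=0), top forward by t deg
  for z in(40,78):
    q=C+(-46+np.tan(np.radians(t))*(z-40))*ex; p=proj("side",[*q,8+z]); print(t,z,np.round((p-[265,105]+.5)*10,0))
```

```text
18.725 [ 616.65729385 -173.3225434    74.05468778] [ 0.92970023 -0.36830674 -0.00276243] [-9.3076611  -3.75764574  4.25144994] [-0.75674949  1.69517063 -0.16717067]
0 40 [198. 412.]
0 78 [203. 288.]
3 40 [198. 412.]
3 78 [198. 285.]
6 40 [198. 412.]
6 78 [193. 282.]
```

View pics/r.png

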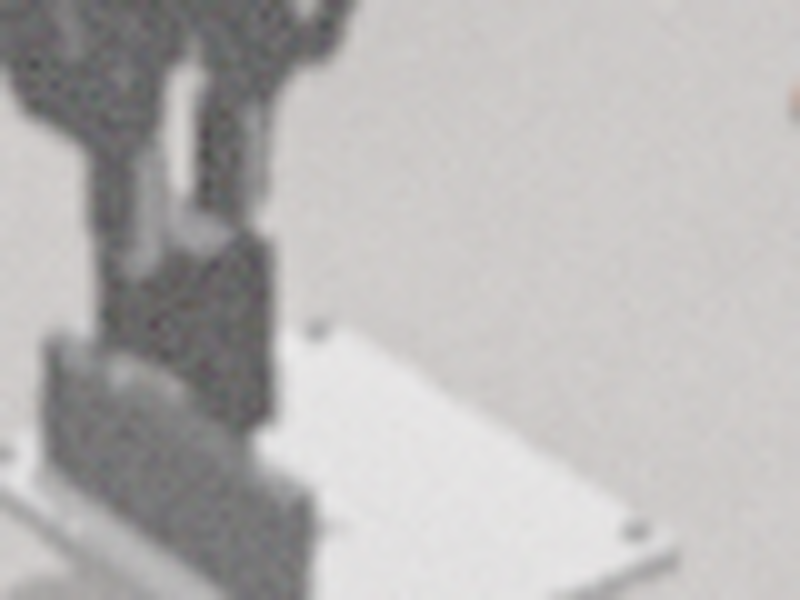

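The module is in the corner. Its right-hand edge runs from (272,240) to (272,425) in the crop, which suggests a slight lean towards the short stop. I'll measure that edge with subpixel fits.

```bash
cat > tilt.py <<'E'
from h import *
def main():
    g=np.mean([read_camera("side").astype(float).mean(2) for _ in range(8)],0)
    c=np.array([579.5,-186.]);a=np.radians(-21.7);ex=np.array([np.cos(a),np.sin(a)]);ey=np.array([-ex[1],ex[0]]);C=c+50*ex+40*ey
    pts=[]
    for r in range(131,147):
        row=g[r,283:303]; k=np.argmin(np.diff(row)*-1)  # strongest rise
        lo,hi=row[max(k-4,0):k].min(),row[k+1:k+5].max(); th=(lo+hi)/2
        i=next(i for i in range(max(k-3,0),19) if row[i]<th<=row[i+1]); pts.append((r,283+i+(th-row[i])/(row[i+1]-row[i])))
    pts=np.array(pts);print(np.round(pts[:,1],1))
    f=np.polyfit(pts[:,0],pts[:,1],1);res=pts[:,1]-np.polyval(f,pts[:,0]);ok=abs(res)<.5
    print("slope",np.polyfit(pts[ok,0],pts[ok,1],1)[0],ok.sum())
    for t in(-2,0,2,4,6):
        p=[proj("side",[*(C+(-44+np.tan(np.radians(t))*(z-40))*ex-28*ey),8+z]) for z in(30,70)]
        print(t,(p[1]-p[0])[0]/(p[1]-p[0])[1],np.round(p[0],1))
    s=read_state();print(s['t'],s['eef_pos'],s['ft_force'])
main()
E
python3 tilt.py
```

```text
[292.1 292.1 292.1 292.1 292.1 292.1 292.1 292.1 292.  292.1 292.3 292.4
 292.4 292.4 292.4 292.4]
slope 0.0229743095556671 16
-2 -0.07271988501061231 [291.7 145.3]
0 -0.0454957389087534 [291.8 145.3]
2 -0.019175947012867785 [291.9 145.4]
4 0.006344968794793486 [292.  145.4]
6 0.031162387040411656 [292.1 145.5]
19.125 [ 616.66080515 -173.34779323   74.06827493] [-9.02946137 -4.0292042   2.25264631]
```

The slope puts the lean at about 5°, towards the short stop. I'll back off, turn it upright by −5° about the plate's y axis, and measure again.

Request:
send_rows --pt "20 -2.5 0.2 1 0 0 0" --pt "20 -5.2 0.5 1.5 0 0 0" --pt "20 -5.2 0.5 1.5 -0.9 -2.3 0" --pt "20 -5.2 0.5 1.5 -1.8 -4.6 0" --pt "20 -5.2 0.5 1.5 -1.8 -4.6 0" --pt "20 -5.2 0.5 1.5 -1.8 -4.6 0"

```text
t: 19.88
eef_pos: [613.4, -172.2, 76.0]
tool_rot: [[0.926, -0.369, 0.08], [-0.367, -0.93, -0.032], [0.086, 0.0, -0.996]]
ft_force: [-4.6, -3.7, -0.9]
finger_gap: 25.1
grasp_force: 71.0
```

```bash
python3 tilt.py
```

```text
[293.  293.  293.  293.1 293.  292.9 292.8 292.7 292.6 292.7 292.6 292.4
 292.4 292.4 292.4 292.1]
slope -0.06067174694942537 16
-2 -0.07271988501061231 [291.7 145.3]
0 -0.0454957389087534 [291.8 145.3]
2 -0.019175947012867785 [291.9 145.4]
4 0.006344968794793486 [292.  145.4]
6 0.031162387040411656 [292.1 145.5]
20.275 [ 613.50205883 -172.18062844   75.96199048] [-3.91161165 -4.82189031  0.60611981]
```

Request:
send_rows --pt "20 0 0 -1 0 0 0" --pt "20 0 0 -2 0 0 0" --pt "20 0.5 -0.2 -2 0 0 0" --pt "20 0.9 -0.4 -2 0 0 0" --pt "20 0.9 -0.4 -2 0 0 0"

```text
t: 20.9
eef_pos: [614.0, -172.4, 74.2]
tool_rot: [[0.926, -0.369, 0.079], [-0.367, -0.93, -0.031], [0.085, 0.0, -0.996]]
ft_force: [-6.3, -2.8, 3.3]
finger_gap: 25.1
grasp_force: 71.4
```

Request:
send_rows --pt "20 0.5 -0.2 0 0 0 0" --pt "20 0.9 -0.4 0 0 0 0" --pt "20 0.9 -0.4 0 0 0 0" --pt "20 0.9 -0.4 0 0 0 0"

```text
t: 21.4
eef_pos: [614.2, -172.5, 74.1]
tool_rot: [[0.926, -0.369, 0.077], [-0.367, -0.93, -0.031], [0.083, 0.0, -0.997]]
ft_force: [-6.9, -2.7, 3.8]
finger_gap: 25.4
grasp_force: 71.6
```

Request:
send_rows --pt "20 0.6 0 0 0 0 0" --pt "20 1.2 0.1 0 0 0 0" --pt "20 1.7 0.2 0 0 0 0" --pt "20 1.7 0.2 0 0 0 0" --pt "20 1.7 0.2 0 0 0 0" --pt "20 1.7 0.2 0 0 0 0"

```text
t: 22.15
eef_pos: [614.7, -172.5, 73.9]
tool_rot: [[0.927, -0.368, 0.075], [-0.367, -0.93, -0.031], [0.081, 0.001, -0.997]]
ft_force: [-11.2, -3.3, 6.7]
finger_gap: 25.2
grasp_force: 71.8
```

```bash
python3 tilt.py;  python3 - <<'E'
from h import *
im=read_camera("side")[95:175,255:355,::-1]
cv2.imwrite("pics/z.png",cv2.resize((255*(im/255.)**.45).astype(np.uint8),(750,600),interpolation=cv2.INTER_CUBIC)); s=read_state();print(s['ft_force'],s['joint_vel'],s['grasp_force'])
E
```

```text
[292.8 292.8 292.8 292.8 292.8 292.5 292.4 292.3 292.4 292.4 292.4 292.4
 292.2 292.1 292.1 292.1]
slope -0.05258842230993134 16
-2 -0.07271988501061231 [291.7 145.3]
0 -0.0454957389087534 [291.8 145.3]
2 -0.019175947012867785 [291.9 145.4]
4 0.006344968794793486 [292.  145.4]
6 0.031162387040411656 [292.1 145.5]
22.55 [ 614.65139796 -172.45301122   73.90482179] [-10.34759326  -3.27919503   5.59536258]
[-10.22999944  -3.47241808   6.45735705] [-0.03051716  0.06625473 -0.00661178 -0.03337581  0.05184336  0.02194796] 71.8298327922821
```

View pics/z.png

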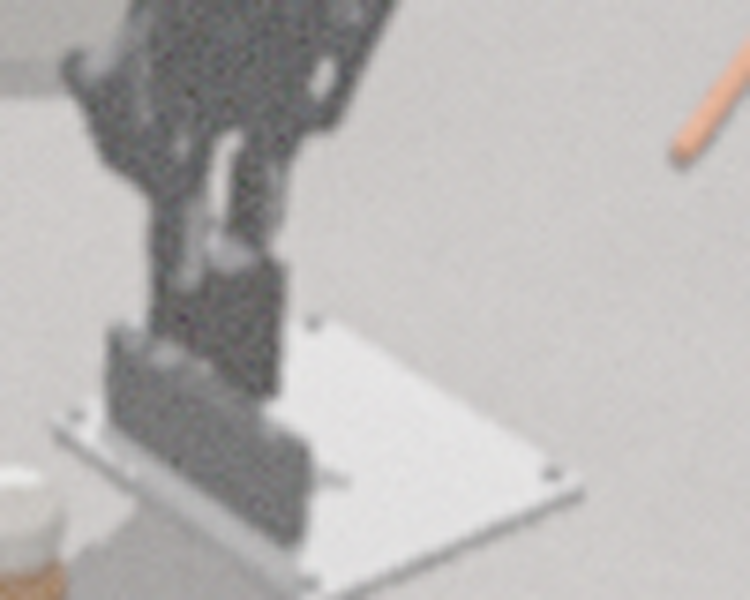

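Request:
send_rows --pt "20 0.4 0 0.7 0 0 0" --pt "20 0.4 0 0.7 0 0 0" --pt "20 0.4 0 0.7 0 0 0" --pt "20 0.4 0 0.7 0 0 0"

```text
t: 23.1
eef_pos: [614.8, -172.5, 74.0]
tool_rot: [[0.927, -0.368, 0.074], [-0.367, -0.93, -0.031], [0.081, 0.001, -0.997]]
ft_force: [-9.2, -3.8, 2.2]
finger_gap: 25.2
grasp_force: 71.3
```

Request:
send_rows --pt "20 0.7 -0.1 0 0 0 0" --pt "20 1.4 -0.1 0 0 0 0" --pt "20 2.1 -0.2 0 0 0 0" --pt "20 2.1 -0.2 0 0 0 0" --pt "20 2.1 -0.2 0 0 0 0" --pt "20 2.1 -0.2 0 0 0 0" --pt "20 2.1 -0.2 0 0 0 0"

```text
t: 23.98
eef_pos: [615.2, -172.5, 74.1]
tool_rot: [[0.927, -0.368, 0.072], [-0.367, -0.93, -0.031], [0.078, 0.002, -0.997]]
ft_force: [-13.2, -5.1, 7.1]
finger_gap: 25.3
grasp_force: 72.0
```

```bash
python3 tilt.py
```

```text
[292.4 292.5 292.5 292.4 292.5 292.4 292.4 292.4 292.4 292.4 292.4 292.2
 292.1 292.1 292.1 292.1]
slope -0.029294601477629918 16
-2 -0.07271988501061231 [291.7 145.3]
0 -0.0454957389087534 [291.8 145.3]
2 -0.019175947012867785 [291.9 145.4]
4 0.006344968794793486 [292.  145.4]
6 0.031162387040411656 [292.1 145.5]
24.375 [ 615.22546857 -172.53092002   74.05492259] [-14.50161819  -5.21490105   6.76355071]
```

```bash
python3 -c "
from station import *
print(robot.hand_in())"
```

```text
the job is handed in; nothing more can be done
None
```

I handed the job in with the module still gripped in the corner, leaning about 1° and pressing about 10 N towards each stop by the wrist force sensor; no verdict was returned.

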